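# Put the bench weights back in their fitted tray

## Task

The sheet has been flattened, so put its four steel weights back in the fitted wooden tray: each of the three round ones standing upright on the floor of the round recess of its own size, and the bar weight lying flat in the oblong recess. Set each one down rather than dropping it. The magnifier and the lidded jar look much like weights but do not belong in the tray: leave them standing where they are.

Things in the scene. Friction and masses are not known exactly. Their poses are not given: they have to be found in the camera images.
- weight_small: The smallest of three round steel weights: 32 mm in diameter, 34 mm high, with a knob on top to lift it by: neck 13 mm in diameter, then from 8 to 24 mm above the body a round head 22 mm in diameter. Total height 58 mm, about 240 g. Stands upright on a pad 3 mm thick on the desk. Origin: centre of its underside; z up.
- weight_medium: The middle-sized of three round steel weights: 46 mm in diameter, 34 mm high, with a knob on top to lift it by: neck 13 mm in diameter, then from 8 to 24 mm above the body a round head 22 mm in diameter. Total height 58 mm, about 480 g. Stands upright on a pad 3 mm thick on the desk. Origin: centre of its underside; z up.
- weight_large: The largest of three round steel weights: 60 mm in diameter, 30 mm high, with a knob on top to lift it by: neck 13 mm in diameter, then from 8 to 24 mm above the body a round head 22 mm in diameter. Total height 54 mm, about 720 g. Stands upright on a pad 3 mm thick on the desk. Origin: centre of its underside; z up.
- weight_bar: A plain steel oblong bar weight, 34 (x) by 96 (y) mm, body 26 mm high, about 700 g. On top, centred, is a rib to lift it by, 14 (x) by 40 (y) mm and 24 mm high (total height 50 mm). Its long side is its y axis; either way round is the same. Stands upright on a pad 3 mm thick on the desk. Origin: centre of its underside; z up.
- well_small: Fixed pale wood block, 89 (x) by 127 (y) by 24 mm high, one of four set two by two, in changing order, in a dark tray 196 by 272 mm with its rim 30 mm over the desk, flush with the blocks. Origin: centre of its underside, 6 mm over the desk, below the centre of its recess. Recess 14 mm deep, floor 10 mm above the origin: the smallest round one, 48 mm in diameter.
- well_medium: Fixed pale wood block, 89 (x) by 127 (y) by 24 mm high, one of four set two by two, in changing order, in a dark tray 196 by 272 mm with its rim 30 mm over the desk, flush with the blocks. Origin: centre of its underside, 6 mm over the desk, below the centre of its recess. Recess 14 mm deep, floor 10 mm above the origin: the middle round one, 62 mm in diameter.
- well_large: Fixed pale wood block, 89 (x) by 127 (y) by 24 mm high, one of four set two by two, in changing order, in a dark tray 196 by 272 mm with its rim 30 mm over the desk, flush with the blocks. Origin: centre of its underside, 6 mm over the desk, below the centre of its recess. Recess 14 mm deep, floor 10 mm above the origin: the largest round one, 76 mm in diameter.
- well_bar: Fixed pale wood block, 89 (x) by 127 (y) by 24 mm high, one of four set two by two, in changing order, in a dark tray 196 by 272 mm with its rim 30 mm over the desk, flush with the blocks. Origin: centre of its underside, 6 mm over the desk, below the centre of its recess. Recess 14 mm deep, floor 10 mm above the origin: the oblong one, 50 (x) by 112 (y) mm; its long side is the block's y axis.
- loupe: A stand magnifier (not a weight): a dark-footed metal barrel 46 mm in diameter and 44 mm high with a flat glass lens on top and no knob, about 120 g. Stands upright on a pad 3 mm thick on the desk. Origin: centre of its underside; z up.
- jar: A squat amber glass jar (not a weight) with a flat steel screw lid and no knob: 56 mm in diameter, 42 mm high, about 160 g. Stands upright on a pad 3 mm thick on the desk. Origin: centre of its underside; z up.
Things that resemble listed ones, but are neither listed nor needed, are in the scene too. What is shaped like the weight_large but pink is not meant. Leave any purple or turquoise look-alike of the weight_bar alone.

How it is judged:
By the outcome, as a careful person would: the job done as asked, in the order asked, and still so for the second after the job is handed in, with the robot touching nothing.
It also fails if it takes over 107 s, if anything falls off the work surface, if the arm or the gripper's body presses on something with over 40 N, if the wrist force passes 120 N, or if a joint passes its speed limit or range.

## Robot

A 6-joint arm with a two-finger parallel gripper is mounted at the origin on the work surface. World frame = base frame: x ahead of the robot, y to its left, z up, the work surface at z = 0. Lengths are in m, angles in rad, forces in N, time in s.
With the tool pointing down it reaches from about 0.375 to 0.75 m from the base axis. Payload 9 kg.
Tool frame: the origin (TCP) lies midway between the tips of the shut fingers; the grasp point (between the pads) lies bot.tcp_to_grasp behind it (bot.tcp_to_grasp is the distance from the TCP to the grasp point, in m); z points along the fingers, y is the line along which they close (so a half turn about z gives the same grasp; the last joint's range is limited). The gripper opens to 85 mm and grips with 20 to 120 N. Pads are 22 mm wide; open, the fingers measure 114 mm over their backs; the gripper's body (76 mm by 85 mm) begins 54 mm behind the grasp point. The pads swing forward as they close: fully open they stand 13 mm farther back than shut.
Start: joints at [-1.447, 0.104, 0.097, 1.564, 0, 1.353], TCP at [0.201, -0.565, 0.231] pointing down, gripper open.
Joint ranges: [-2.99, 2.99], [-0.84, 1.86], [-1.1, 1.16], [-1.84, 2.11], [-1.51, 1.56], [-3.14, 3.14]. Speed limits (rad/s): [2.22, 2.22, 2.57, 3.14, 3.14, 3.14].

## Interface

Orientations are given as a unit quaternion [w, x, y, z].
In Python, from cell import bot gives the robot as it stands.
- The arm moves only by the tool step_arm, never from a script. Its argument "deltas" is a list of rows, each an object with "delta_pos": the shift along the world's x, y, z in mm, a list of three; "angular": the turn, a rotation vector about the world's x, y, z in degrees, a list of three. A call has 1 to 10 rows; each row shifts and turns the commanded pose from where the row before left it; what a row does not reach is not made up. A row lasts 1/8 s, in which the tool goes at most 62.5 mm and 10.7 degrees, less where a joint would pass 70% of its speed; a pose out of reach is approached as far as the arm can. A call is refused whole if a number of a shift passes 62.5 or a number of a turn 10.7, either way. A call with a gripper value outside its range is refused whole. "claw" is the opening, from 0 (shut) to 1 (fully open), set as the call begins (left out, the last holds). The fingers move at their own pace and stop on an object; the grip force is fixed at half the most. Time passes only in rows, so rows that do not move let the fingers close. It gives the time, the measured TCP pose, the force, the opening and the grip force at its end, in the units of the state.
- bot.get_state(): the state, without advancing time (a new reading comes with each control period).
- bot.capture(name): name is "scene" or "top"; returns the picture (384x512x3 uint8, red, green, blue); there is no depth.
- bot.get_calibration(name): a dict with "fovy" (degrees; the focal length in pixels is half the picture's height over the tangent of half this angle, whatever the lens; pixels are square), "cx", "cy" (the principal point, pixels), "world_to_cam" (4x4, takes a point from world to camera coordinates). Camera axes: x right, y up, looking along -z (the intrinsics and any distortion apply to the point x, -y, -z); pixel columns grow to the right and rows downward; lengths in m; the calibration is good to about 2 mm. A picture is of the moment at which its call begins. get_calibration takes no time and is no camera call.
- bot.hand_in(): hands the job in; it is judged then, once.
The state is a dict: "time": time; "joint_positions": joint angles; "qvel": joint speeds; "joint_torque": joint torques, N m; "ee_pos": TCP position; "orientation": TCP orientation; "contact_force": force on the tool from outside, world axes, zero at the start; "ft_torque": the same for the moment, N m; "width": finger opening in m; "finger_force": force on a finger pad.
Only numpy, scipy, OpenCV 4.12 (cv2) and the standard library are available. Lean on these libraries where they do the work, as an engineer would, in place of code of your own. Each camera call takes 0.05 s, during which the arm holds its last target. There are 200 camera calls.

## Working session

There is one attempt and no reset: what is moved stays moved. The work goes in short steps, Python scripts to look and compute and a tool call to move; the robot and the scene stay as the last step left them, time stands still between calls to the robot, and variables do not carry over. Pictures are saved under pics/ and viewed, at most 14 in all, crops included, and the job is handed in when it is done.

Besides the shell and the picture viewer there is one more tool, called after "Emit:" by a JSON object that holds its "method" and its "body". step_arm: Moves the arm, as the interface text tells. Its arguments: {"type":"object","properties":{"deltas":{"type":"array","items":{"type":"object","properties":{"delta_pos":{"type":"array","items":{"type":"number"}},"angular":{"type":"array","items":{"type":"number"}}}}},"claw":{"type":"number"}},"required":["deltas"]}

```bash
mkdir -p pics
python3 - <<'E'
from cell import bot
import cv2
for n in("scene","top"):
    im=bot.capture(n); cv2.imwrite(f"pics/{n}0.png",im[:,:,::-1]); c=bot.get_calibration(n); print(n,c)
s=bot.get_state(); print({k:s[k] for k in("time","ee_pos","orientation","width","contact_force")},bot.tcp_to_grasp)
E
```

```text
scene {'fovy': 55.76762466021358, 'cx': 257.53244701499494, 'cy': 194.0705392692963, 'world_to_cam': array([[ 0.86904713,  0.49436348,  0.01902215, -0.48024809],
       [-0.34995232,  0.58709746,  0.72996571,  0.17965778],
       [ 0.34970054, -0.64103145,  0.68321901, -1.06789454],
       [ 0.        ,  0.        ,  0.        ,  1.        ]])}
top {'fovy': 43.24431570649605, 'cx': 261.4435913704659, 'cy': 184.49116386642572, 'world_to_cam': array([[ 2.44314985e-02, -9.99699451e-01,  2.02740186e-03,
        -4.44829270e-02],
       [ 9.95812790e-01,  2.45151151e-02,  8.80675664e-02,
        -5.73611492e-01],
       [-8.80907998e-02, -1.32709921e-04,  9.96112440e-01,
        -1.08282671e+00],
       [ 0.00000000e+00,  0.00000000e+00,  0.00000000e+00,
         1.00000000e+00]])}
{'time': 0.1, 'ee_pos': array([ 0.20106   , -0.56498049,  0.23056751]), 'orientation': array([-6.21096148e-04,  9.85433449e-01,  1.70060375e-01,  1.62384478e-05]), 'width': 0.08512651929786776, 'contact_force': array([-0.55659935, -0.29615442, -1.05656542])} 0.0187
```

View pics/top0.png

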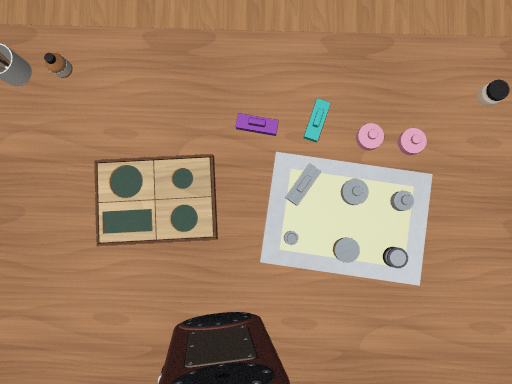

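View pics/scene0.png

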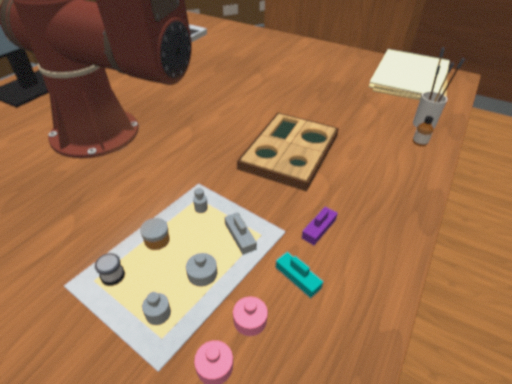

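The top view shows the tray at about (155,199). Its wells are large (126,182), small (183,178), bar (127,221) and medium (184,218). On the sheet are the bar (303,184), large (355,191), medium (402,201) and small (291,238), plus the jar (347,250) and the loupe (396,258). I'll refine these on enlarged crops.

Run:
```python
import cv2
im=cv2.imread("pics/top0.png")
cv2.imwrite("pics/c1.png",cv2.resize(im[150:290,265:435],None,fx=4,fy=4,interpolation=cv2.INTER_CUBIC))
cv2.imwrite("pics/c2.png",cv2.resize(im[150:250,90:222],None,fx=5,fy=5,interpolation=cv2.INTER_CUBIC))
```

```text
(no output)
```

View pics/c1.png

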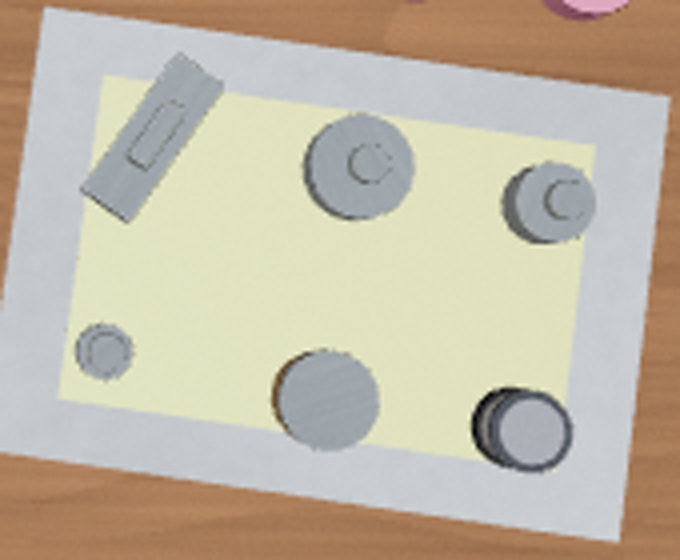

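View pics/c2.png

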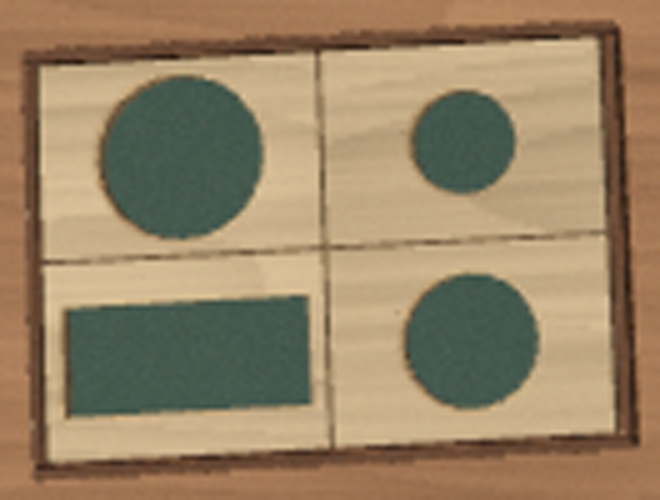

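Both crops are clear. In c1 (4x), the heads are at large (372,164), medium (568,200) and small (107,352), and the bar's body corners are (181,53), (223,84), (129,221) and (81,188). In c2 (5x), the blocks' outer corners are (38,65), (602,37), (617,433) and (47,465), with the centre joint at (325,248).

```bash
cat > h.py <<'E'
import numpy as np
from cell import bot
def ray(n,uv,z):
    c=bot.get_calibration(n); f=192/np.tan(np.radians(c["fovy"]/2)); M=c["world_to_cam"]; R=M[:3,:3];o=-R.T@M[:3,3]
    d=R.T@np.array([(uv[0]-c["cx"])/f,-(uv[1]-c["cy"])/f,-1]); return (o+d*(z-o[2])/d[2])[:2]*1000
def proj(n,p):
    c=bot.get_calibration(n); f=192/np.tan(np.radians(c["fovy"]/2)); q=c["world_to_cam"]@np.r_[p,1]
    return c["cx"]+f*q[0]/-q[2], c["cy"]+f*q[1]/q[2]
E
python3 - <<'E'
from h import *
import cv2
np.set_printoptions(precision=1,suppress=True)
c1=lambda u,v:((u+.5)/4-.5+265,(v+.5)/4-.5+150)
c2=lambda u,v:((u+.5)/5-.5+90,(v+.5)/5-.5+150)
P={}
for n,u,v,z in[("large head",372,164,.057),("large body",362,166,.033),("med head",568,200,.061),("med body",555,202,.037),("small head",107,352,.061),("small body",104,352,.037),("jar",327,400,.045),("loupe",534,430,.047)]:
    P[n]=ray("top",c1(u,v),z);print(n,P[n])
B=np.array([ray("top",c1(*p),.029) for p in[(181,53),(223,84),(129,221),(81,188)]])
print("bar",B.mean(0),cv2.minAreaRect(B.astype(np.float32)),"axis",np.degrees(np.arctan2(*(B[0]+B[1]-B[2]-B[3])[::-1])))
T=np.array([ray("top",c2(*p),.03) for p in[(38,65),(602,37),(617,433),(47,465)]])
print("tray",T.mean(0),ray("top",c2(325,248),.03),np.linalg.norm(T-np.roll(T,-1,0),axis=1))
ly=T[0]+T[3]-T[1]-T[2]; a=np.arctan2(-ly[0],ly[1]);print("tray yaw",np.degrees(a))
R=np.array([[np.cos(a),-np.sin(a)],[np.sin(a),np.cos(a)]]);C=(T.mean(0)+ray("top",c2(325,248),.03))/2
for n,sx,sy in[("large",1,1),("small",1,-1),("bar",-1,1),("medium",-1,-1)]:
    w=C+R@[44.5*sx,63.5*sy]; print("well",n,w,np.hypot(*w))
for n,u,v in[("large",182,157),("small",464,141),("medium",472,341),("bar",188,355)]:print(n,ray("top",c2(u,v),.018))
for n,z in[("large head",.057),("med head",.061),("small head",.061)]: print(n,proj("scene",np.r_[P[n]/1000,z]))
E
```

```text
large head [ 563.3 -244.3]
large body [ 564.  -243.4]
med head [ 545.7 -351.9]
med body [ 546.  -351.7]
small head [456.1 -98.9]
small body [455.5 -98.7]
jar [ 432.2 -222.6]
loupe [ 418.6 -337. ]
bar [ 578.4 -125.2] ((577.6838989257812, -125.70085144042969), (33.01918411254883, 96.48056030273438), 54.759552001953125) axis -34.277768938305925
tray [534.4 210.8] [534.6 211.3] [258.  180.5 257.  181.9]
tray yaw 4.4407689340252
well large [574.  277.8] 637.6624809008217
well small [583.8 151.2] 603.053135001568
well bar [485.2 270.9] 555.7410929048573
well medium [495.1 144.3] 515.6624927505526
large [575.6 281.7]
small [586.2 152.1]
medium [494.3 144.9]
bar [484.8 274.4]
large head (np.float64(198.23365256651502), np.float64(258.1540267093961))
med head (np.float64(151.15052930901032), np.float64(297.2303720262199))
small head (np.float64(198.07101803799227), np.float64(191.11928747051923))
```

Emit:
{"method": "step_arm", "body": {"deltas": [{"delta_pos": [25, 45, 0]}, {"delta_pos": [25, 47, 0]}, {"delta_pos": [25, 47, -10]}, {"delta_pos": [26, 47, -10]}, {"delta_pos": [26, 47, -15]}, {"delta_pos": [26, 47, -15]}, {"delta_pos": [26, 47, -15]}, {"delta_pos": [26, 47, -15]}, {"delta_pos": [26, 47, -10]}, {"delta_pos": [24, 45, -10]}], "claw": 0.6}}

```text
validation failed for argument at $.de...
```

Emit:
{"method": "step_arm", "body": {"deltas": [{"delta_pos": [25, 45, 0], "angular": [0, 0, 0]}, {"delta_pos": [25, 47, 0], "angular": [0, 0, 0]}, {"delta_pos": [25, 47, -10], "angular": [0, 0, 0]}, {"delta_pos": [26, 47, -10], "angular": [0, 0, 0]}, {"delta_pos": [26, 47, -15], "angular": [0, 0, 0]}, {"delta_pos": [26, 47, -15], "angular": [0, 0, 0]}, {"delta_pos": [26, 47, -15], "angular": [0, 0, 0]}, {"delta_pos": [26, 47, -15], "angular": [0, 0, 0]}, {"delta_pos": [26, 47, -10], "angular": [0, 0, 0]}, {"delta_pos": [24, 45, -10], "angular": [0, 0, 0]}], "claw": 0.6}}

```text
time: 1.35
ee_pos: [0.4566, -0.0975, 0.1308]
orientation: [0.0, 0.985, 0.17, -0.0]
contact_force: [-0.1, -0.3, -0.5]
width: 0.0512
finger_force: 0.0
```

Emit:
{"method": "step_arm", "body": {"deltas": [{"delta_pos": [0, -1, -30], "angular": [0, 0, 0]}, {"delta_pos": [0, 0, -30], "angular": [0, 0, 0]}, {"delta_pos": [0, 0, -16], "angular": [0, 0, 0]}, {"delta_pos": [0, 0, -10], "angular": [0, 0, 0]}, {"delta_pos": [0, 0, -4], "angular": [0, 0, 0]}, {"delta_pos": [0, 0, 0], "angular": [0, 0, 0]}]}}

```text
time: 2.1
ee_pos: [0.4564, -0.1006, 0.0418]
orientation: [0.0, 0.985, 0.17, 0.0]
contact_force: [0.9, -0.4, 0.2]
width: 0.0511
finger_force: 0.0
```

Emit:
{"method": "step_arm", "body": {"deltas": [{"delta_pos": [0, 0, 0], "angular": [0, 0, 0]}, {"delta_pos": [0, 0, 0], "angular": [0, 0, 0]}, {"delta_pos": [0, 0, 0], "angular": [0, 0, 0]}, {"delta_pos": [0, 0, 0], "angular": [0, 0, 0]}, {"delta_pos": [0, 0, 0], "angular": [0, 0, 0]}, {"delta_pos": [0, 0, 0], "angular": [0, 0, 0]}], "claw": 0}}

```text
time: 2.85
ee_pos: [0.4566, -0.1004, 0.0421]
orientation: [0.0, 0.985, 0.17, 0.0]
contact_force: [0.2, 1.4, 5.6]
width: 0.0199
finger_force: 58.5
```

Emit:
{"method": "step_arm", "body": {"deltas": [{"delta_pos": [0, 0, 10], "angular": [0, 0, 0]}, {"delta_pos": [0, 0, 30], "angular": [0, 0, 0]}, {"delta_pos": [0, 0, 30], "angular": [0, 0, 0]}, {"delta_pos": [0, 0, 10], "angular": [0, 0, 0]}, {"delta_pos": [0, 0, 0], "angular": [0, 0, 0]}]}}

```text
time: 3.48
ee_pos: [0.4563, -0.1005, 0.1214]
orientation: [0.0, 0.985, 0.17, 0.0]
contact_force: [-0.2, -0.2, -2.3]
width: 0.0199
finger_force: 58.9
```

Run:
```python
from h import *
import cv2
im=bot.capture("scene"); cv2.imwrite("pics/s1.png",cv2.resize(im[60:260,100:360,::-1],None,fx=3,fy=3,interpolation=cv2.INTER_CUBIC)); s=bot.get_state(); print(s["ee_pos"],s["contact_force"],s["width"])
```

```text
[ 0.45586562 -0.1002227   0.12055091] [-0.10150206  0.21074098 -3.3422326 ] 0.019606311477625208
```

View pics/s1.png

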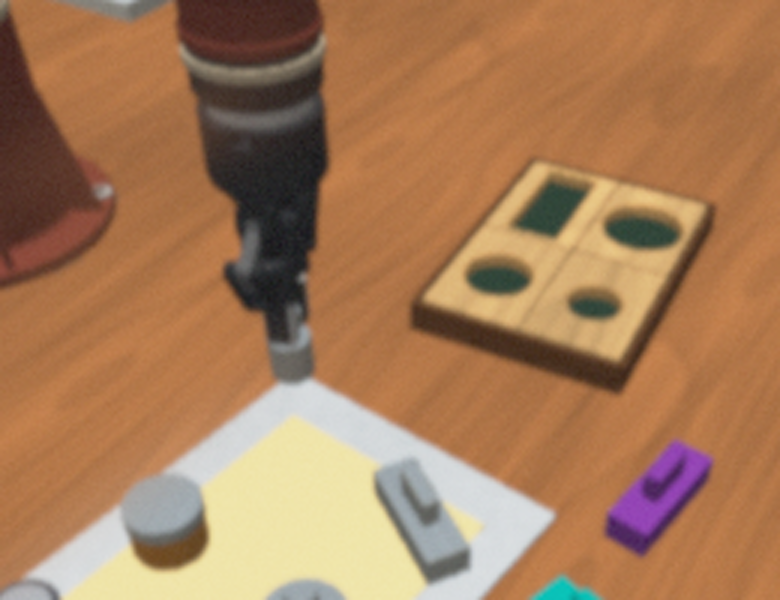

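The small weight hangs upright in the gripper, and its spot on the sheet is empty. I'll carry it to the small well, near (595,303) in this crop.

Emit:
{"method": "step_arm", "body": {"deltas": [{"delta_pos": [15, 30, 0], "angular": [0, 0, 0]}, {"delta_pos": [22, 42, 0], "angular": [0, 0, 0]}, {"delta_pos": [22, 42, 0], "angular": [0, 0, 0]}, {"delta_pos": [22, 42, 0], "angular": [0, 0, 0]}, {"delta_pos": [22, 42, 0], "angular": [0, 0, 0]}, {"delta_pos": [16, 34, 0], "angular": [0, 0, 0]}, {"delta_pos": [10, 20, -10], "angular": [0, 0, 0]}, {"delta_pos": [0, 0, -20], "angular": [0, 0, 0]}, {"delta_pos": [0, 0, -15], "angular": [0, 0, 0]}, {"delta_pos": [0, 0, 0], "angular": [0, 0, 0]}]}}

```text
time: 4.78
ee_pos: [0.5833, 0.1508, 0.0739]
orientation: [-0.0, 0.986, 0.17, -0.002]
contact_force: [-0.3, 0.5, -2.8]
width: 0.0198
finger_force: 59.0
```

Emit:
{"method": "step_arm", "body": {"deltas": [{"delta_pos": [0, 0, -8], "angular": [0, 0, 0]}, {"delta_pos": [0, 0, -6], "angular": [0, 0, 0]}, {"delta_pos": [0, 0, -3], "angular": [0, 0, 0]}, {"delta_pos": [0, 0, 0], "angular": [0, 0, 0]}]}}

```text
time: 5.28
ee_pos: [0.5851, 0.1517, 0.0592]
orientation: [0.0, 0.985, 0.17, -0.0]
contact_force: [-0.0, 0.2, -2.5]
width: 0.0197
finger_force: 59.0
```

Emit:
{"method": "step_arm", "body": {"deltas": [{"delta_pos": [0, 0, -2], "angular": [0, 0, 0]}, {"delta_pos": [0, 0, -1], "angular": [0, 0, 0]}, {"delta_pos": [0, 0, 0], "angular": [0, 0, 0]}]}}

```text
time: 5.65
ee_pos: [0.5851, 0.1517, 0.0563]
orientation: [0.0, 0.985, 0.17, -0.0]
contact_force: [0.2, 1.2, -2.5]
width: 0.0195
finger_force: 59.0
```

Emit:
{"method": "step_arm", "body": {"deltas": [{"delta_pos": [0, 0, -1], "angular": [0, 0, 0]}, {"delta_pos": [0, 0, 0], "angular": [0, 0, 0]}]}}

```text
time: 5.9
ee_pos: [0.5852, 0.1517, 0.0554]
orientation: [0.0, 0.985, 0.17, 0.0]
contact_force: [-0.2, -0.3, -2.5]
width: 0.0197
finger_force: 59.0
```

Emit:
{"method": "step_arm", "body": {"deltas": [{"delta_pos": [0, 0, -1], "angular": [0, 0, 0]}, {"delta_pos": [0, 0, 0], "angular": [0, 0, 0]}]}}

```text
time: 6.15
ee_pos: [0.5856, 0.1518, 0.0551]
orientation: [0.0, 0.985, 0.17, 0.001]
contact_force: [-1.2, 0.9, 4.6]
width: 0.0196
finger_force: 59.6
```

Emit:
{"method": "step_arm", "body": {"deltas": [{"delta_pos": [0, 0, 0], "angular": [0, 0, 0]}, {"delta_pos": [0, 0, 0], "angular": [0, 0, 0]}, {"delta_pos": [0, 0, 0], "angular": [0, 0, 0]}, {"delta_pos": [0, 0, 10], "angular": [0, 0, 0]}, {"delta_pos": [0, 0, 25], "angular": [0, 0, 0]}, {"delta_pos": [0, 0, 25], "angular": [0, 0, 0]}, {"delta_pos": [0, 0, 15], "angular": [0, 0, 0]}], "claw": 0.5}}

```text
time: 7.02
ee_pos: [0.5858, 0.1517, 0.1315]
orientation: [0.0, 0.985, 0.17, 0.001]
contact_force: [-0.1, -0.3, -0.4]
width: 0.0431
finger_force: 0.0
```

Emit:
{"method": "step_arm", "body": {"deltas": [{"delta_pos": [0, -30, 0], "angular": [0, 0, 0]}, {"delta_pos": [-5, -55, 0], "angular": [0, 0, 0]}, {"delta_pos": [-5, -55, 0], "angular": [0, 0, 0]}, {"delta_pos": [-5, -55, 0], "angular": [0, 0, 0]}, {"delta_pos": [-5, -55, 0], "angular": [0, 0, 0]}, {"delta_pos": [-5, -55, 0], "angular": [0, 0, 0]}, {"delta_pos": [-5, -55, 0], "angular": [0, 0, 0]}, {"delta_pos": [-5, -55, 0], "angular": [0, 0, 0]}, {"delta_pos": [-5, -55, 0], "angular": [0, 0, 0]}, {"delta_pos": [-4, -34, 0], "angular": [0, 0, 0]}]}}

```text
time: 8.28
ee_pos: [0.5403, -0.3549, 0.1292]
orientation: [0.0, 0.986, 0.169, -0.0]
contact_force: [0.8, 0.8, -1.0]
width: 0.0427
finger_force: 0.0
```

Run:
```python
from h import *
import cv2
im=bot.capture("top"); cv2.imwrite("pics/t1.png",im[:,:,::-1]); cv2.imwrite("pics/t1c.png",cv2.resize(im[150:250,90:222,::-1],None,fx=5,fy=5,interpolation=cv2.INTER_CUBIC)); s=bot.get_state(); print(s["ee_pos"],s["width"],s["time"])
```

```text
[ 0.53962528 -0.35819336  0.12903201] 0.04275175936358588 8.325
```

View pics/t1c.png

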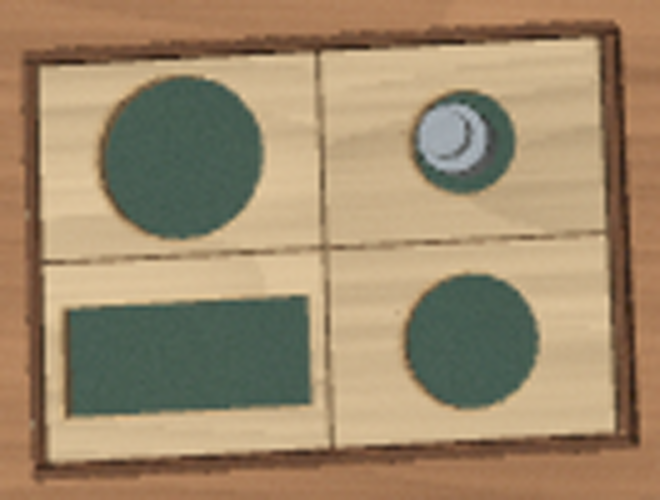

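The small weight stands centred in its well at (465,140) in the crop. Next is the medium one.

Emit:
{"method": "step_arm", "body": {"deltas": [{"delta_pos": [6, 6, -30], "angular": [0, 0, 0]}, {"delta_pos": [0, 0, -20], "angular": [0, 0, 0]}, {"delta_pos": [0, 0, 0], "angular": [0, 0, 0]}]}}

```text
time: 8.7
ee_pos: [0.546, -0.345, 0.0772]
orientation: [-0.001, 0.985, 0.17, -0.001]
contact_force: [0.2, 0.1, -0.3]
width: 0.0428
finger_force: 0.0
```

Emit:
{"method": "step_arm", "body": {"deltas": [{"delta_pos": [0, -7, 0], "angular": [0, 0, 0]}, {"delta_pos": [0, 0, 0], "angular": [0, 0, 0]}, {"delta_pos": [0, 0, 0], "angular": [0, 0, 0]}]}}

```text
time: 9.07
ee_pos: [0.5474, -0.3538, 0.0802]
orientation: [0.001, 0.985, 0.17, 0.0]
contact_force: [0.0, 0.6, -0.1]
width: 0.0423
finger_force: 0.0
```

Emit:
{"method": "step_arm", "body": {"deltas": [{"delta_pos": [-1, 1, -18], "angular": [0, 0, 0]}, {"delta_pos": [0, 0, -12], "angular": [0, 0, 0]}, {"delta_pos": [0, 0, -8], "angular": [0, 0, 0]}, {"delta_pos": [0, 0, 0], "angular": [0, 0, 0]}, {"delta_pos": [0, 0, 0], "angular": [0, 0, 0]}]}}

```text
time: 9.7
ee_pos: [0.5463, -0.3525, 0.0417]
orientation: [0.0, 0.985, 0.17, 0.0]
contact_force: [0.6, -0.6, 0.5]
width: 0.0424
finger_force: 0.0
```

Emit:
{"method": "step_arm", "body": {"deltas": [{"delta_pos": [0, 0, 0], "angular": [0, 0, 0]}, {"delta_pos": [0, 0, 0], "angular": [0, 0, 0]}, {"delta_pos": [0, 0, 0], "angular": [0, 0, 0]}, {"delta_pos": [0, 0, 0], "angular": [0, 0, 0]}, {"delta_pos": [0, 0, 0], "angular": [0, 0, 0]}, {"delta_pos": [0, 0, 0], "angular": [0, 0, 0]}], "claw": 0}}

```text
time: 10.45
ee_pos: [0.5464, -0.3523, 0.042]
orientation: [0.0, 0.985, 0.17, 0.0]
contact_force: [-1.2, 2.4, 6.2]
width: 0.0196
finger_force: 58.7
```

Emit:
{"method": "step_arm", "body": {"deltas": [{"delta_pos": [0, 0, 10], "angular": [0, 0, 0]}, {"delta_pos": [0, 0, 30], "angular": [0, 0, 0]}, {"delta_pos": [0, 0, 35], "angular": [0, 0, 0]}, {"delta_pos": [0, 0, 15], "angular": [0, 0, 0]}, {"delta_pos": [-2, 20, 0], "angular": [0, 0, 0]}, {"delta_pos": [-4, 40, 0], "angular": [0, 0, 0]}, {"delta_pos": [-5, 45, 0], "angular": [0, 0, 0]}, {"delta_pos": [-5, 45, 0], "angular": [0, 0, 0]}, {"delta_pos": [-5, 45, 0], "angular": [0, 0, 0]}, {"delta_pos": [-5, 45, 0], "angular": [0, 0, 0]}]}}

```text
time: 11.7
ee_pos: [0.5194, -0.1108, 0.1304]
orientation: [-0.0, 0.985, 0.17, -0.0]
contact_force: [-0.2, 0.8, -4.1]
width: 0.0198
finger_force: 59.5
```

Emit:
{"method": "step_arm", "body": {"deltas": [{"delta_pos": [-5, 45, 0], "angular": [0, 0, 0]}, {"delta_pos": [-5, 45, 0], "angular": [0, 0, 0]}, {"delta_pos": [-5, 45, 0], "angular": [0, 0, 0]}, {"delta_pos": [-5, 45, 0], "angular": [0, 0, 0]}, {"delta_pos": [-5, 40, 0], "angular": [0, 0, 0]}, {"delta_pos": [-3, 25, 0], "angular": [0, 0, 0]}, {"delta_pos": [-2, 12, 0], "angular": [0, 0, 0]}, {"delta_pos": [0, 0, -10], "angular": [0, 0, 0]}, {"delta_pos": [0, 0, 0], "angular": [0, 0, 0]}, {"delta_pos": [0, 0, 0], "angular": [0, 0, 0]}]}}

```text
time: 12.95
ee_pos: [0.4901, 0.1438, 0.121]
orientation: [0.0, 0.986, 0.169, -0.0]
contact_force: [-0.1, -0.3, -4.9]
width: 0.0196
finger_force: 59.6
```

Emit:
{"method": "step_arm", "body": {"deltas": [{"delta_pos": [5, 1, -10], "angular": [0, 0, 0]}, {"delta_pos": [0, 0, -20], "angular": [0, 0, 0]}, {"delta_pos": [0, 0, -12], "angular": [0, 0, 0]}, {"delta_pos": [0, 0, -9], "angular": [0, 0, 0]}, {"delta_pos": [0, 0, -7], "angular": [0, 0, 0]}, {"delta_pos": [0, 0, -4], "angular": [0, 0, 0]}, {"delta_pos": [0, 0, -2], "angular": [0, 0, 0]}, {"delta_pos": [0, 0, 0], "angular": [0, 0, 0]}, {"delta_pos": [0, 0, 0], "angular": [0, 0, 0]}]}}

```text
time: 14.08
ee_pos: [0.4954, 0.1457, 0.0576]
orientation: [0.0, 0.985, 0.17, 0.0]
contact_force: [0.3, -0.3, -5.2]
width: 0.0193
finger_force: 59.7
```

Emit:
{"method": "step_arm", "body": {"deltas": [{"delta_pos": [0, 0, -1], "angular": [0, 0, 0]}, {"delta_pos": [0, 0, -1], "angular": [0, 0, 0]}, {"delta_pos": [0, 0, -0.6], "angular": [0, 0, 0]}, {"delta_pos": [0, 0, 0], "angular": [0, 0, 0]}]}}

```text
time: 14.58
ee_pos: [0.4954, 0.1458, 0.0551]
orientation: [0.0, 0.985, 0.17, 0.0]
contact_force: [-1.2, 0.1, 0.1]
width: 0.0198
finger_force: 60.2
```

Emit:
{"method": "step_arm", "body": {"deltas": [{"delta_pos": [0, 0, 0], "angular": [0, 0, 0]}, {"delta_pos": [0, 0, 0], "angular": [0, 0, 0]}, {"delta_pos": [0, 0, 0], "angular": [0, 0, 0]}, {"delta_pos": [0, 0, 10], "angular": [0, 0, 0]}, {"delta_pos": [0, 0, 25], "angular": [0, 0, 0]}, {"delta_pos": [0, 0, 25], "angular": [0, 0, 0]}, {"delta_pos": [0, 0, 10], "angular": [0, 0, 0]}], "claw": 0.5}}

```text
time: 15.45
ee_pos: [0.4961, 0.1457, 0.1269]
orientation: [0.0, 0.985, 0.17, 0.001]
contact_force: [0.9, -0.3, 0.1]
width: 0.0429
finger_force: 0.0
```

Emit:
{"method": "step_arm", "body": {"deltas": [{"delta_pos": [5, -25, 0], "angular": [0, 0, 0]}, {"delta_pos": [8, -45, 0], "angular": [0, 0, 0]}, {"delta_pos": [8, -50, 0], "angular": [0, 0, 0]}, {"delta_pos": [9, -50, 0], "angular": [0, 0, 0]}, {"delta_pos": [9, -50, 0], "angular": [0, 0, 0]}, {"delta_pos": [9, -50, 0], "angular": [0, 0, 0]}, {"delta_pos": [8, -50, 0], "angular": [0, 0, 0]}, {"delta_pos": [7, -40, 0], "angular": [0, 0, 0]}, {"delta_pos": [5, -20, 0], "angular": [0, 0, 0]}, {"delta_pos": [0, -10, -10], "angular": [0, 0, 0]}]}}

```text
time: 16.7
ee_pos: [0.5634, -0.2456, 0.1146]
orientation: [0.0, 0.986, 0.17, 0.0]
contact_force: [0.9, 0.3, -0.8]
width: 0.0424
finger_force: 0.0
```

Emit:
{"method": "step_arm", "body": {"deltas": [{"delta_pos": [0, 0, -20], "angular": [0, 0, 0]}, {"delta_pos": [0, 0, -10], "angular": [0, 0, 0]}, {"delta_pos": [0, 0, 0], "angular": [0, 0, 0]}, {"delta_pos": [0, 0, 0], "angular": [0, 0, 0]}]}}

```text
time: 17.2
ee_pos: [0.5634, -0.2439, 0.0852]
orientation: [0.0, 0.985, 0.17, 0.0]
contact_force: [-0.5, -0.6, 0.4]
width: 0.0425
finger_force: 0.0
```

Emit:
{"method": "step_arm", "body": {"deltas": [{"delta_pos": [0, 0, -20], "angular": [0, 0, 0]}, {"delta_pos": [0, 0, -15], "angular": [0, 0, 0]}, {"delta_pos": [0, 0, -8], "angular": [0, 0, 0]}, {"delta_pos": [0, 0, -4], "angular": [0, 0, 0]}, {"delta_pos": [0, 0, 0], "angular": [0, 0, 0]}]}}

```text
time: 17.82
ee_pos: [0.5631, -0.2443, 0.0376]
orientation: [-0.0, 0.985, 0.17, -0.0]
contact_force: [-0.2, -0.3, 0.1]
width: 0.043
finger_force: 0.0
```

Emit:
{"method": "step_arm", "body": {"deltas": [{"delta_pos": [0, 0, 0], "angular": [0, 0, 0]}, {"delta_pos": [0, 0, 0], "angular": [0, 0, 0]}, {"delta_pos": [0, 0, 0], "angular": [0, 0, 0]}, {"delta_pos": [0, 0, 0], "angular": [0, 0, 0]}, {"delta_pos": [0, 0, 0], "angular": [0, 0, 0]}, {"delta_pos": [0, 0, 0], "angular": [0, 0, 0]}], "claw": 0}}

```text
time: 18.58
ee_pos: [0.5634, -0.2443, 0.0384]
orientation: [0.0, 0.985, 0.17, 0.0]
contact_force: [-1.9, 3.2, 5.8]
width: 0.0196
finger_force: 58.7
```

Emit:
{"method": "step_arm", "body": {"deltas": [{"delta_pos": [0, 0, 10], "angular": [0, 0, 0]}, {"delta_pos": [0, 0, 30], "angular": [0, 0, 0]}, {"delta_pos": [0, 0, 35], "angular": [0, 0, 0]}, {"delta_pos": [0, 0, 20], "angular": [0, 0, 0]}, {"delta_pos": [0, 0, 0], "angular": [0, 0, 0]}]}}

```text
time: 19.2
ee_pos: [0.5638, -0.2449, 0.1339]
orientation: [0.001, 0.985, 0.17, 0.001]
contact_force: [0.1, -1.1, -8.8]
width: 0.0198
finger_force: 59.8
```

Emit:
{"method": "step_arm", "body": {"deltas": [{"delta_pos": [0, 20, 0], "angular": [0, 0, 0]}, {"delta_pos": [1, 40, 0], "angular": [0, 0, 0]}, {"delta_pos": [1, 45, 0], "angular": [0, 0, 0]}, {"delta_pos": [1, 45, 0], "angular": [0, 0, 0]}, {"delta_pos": [1, 45, 0], "angular": [0, 0, 0]}, {"delta_pos": [1, 45, 0], "angular": [0, 0, 0]}, {"delta_pos": [1, 45, 0], "angular": [0, 0, 0]}, {"delta_pos": [1, 45, 0], "angular": [0, 0, 0]}, {"delta_pos": [1, 45, 0], "angular": [0, 0, 0]}, {"delta_pos": [1, 45, 0], "angular": [0, 0, 0]}]}}

```text
time: 20.45
ee_pos: [0.5705, 0.1778, 0.1307]
orientation: [-0.0, 0.985, 0.17, -0.001]
contact_force: [1.3, -0.5, -7.4]
width: 0.0195
finger_force: 59.8
```

Emit:
{"method": "step_arm", "body": {"deltas": [{"delta_pos": [1, 40, 0], "angular": [0, 0, 0]}, {"delta_pos": [1, 35, 0], "angular": [0, 0, 0]}, {"delta_pos": [0, 20, 0], "angular": [0, 0, 0]}, {"delta_pos": [0, 9, 0], "angular": [0, 0, 0]}, {"delta_pos": [0, 0, 0], "angular": [0, 0, 0]}, {"delta_pos": [0, 0, -10], "angular": [0, 0, 0]}, {"delta_pos": [0, 0, -10], "angular": [0, 0, 0]}, {"delta_pos": [0, 0, 0], "angular": [0, 0, 0]}, {"delta_pos": [0, 0, 0], "angular": [0, 0, 0]}]}}

```text
time: 21.58
ee_pos: [0.5742, 0.2794, 0.1127]
orientation: [0.0, 0.985, 0.17, -0.0]
contact_force: [0.3, -0.2, -7.0]
width: 0.0193
finger_force: 59.8
```

Emit:
{"method": "step_arm", "body": {"deltas": [{"delta_pos": [1, 0, -15], "angular": [0, 0, 0]}, {"delta_pos": [0, 0, -15], "angular": [0, 0, 0]}, {"delta_pos": [0, 0, -10], "angular": [0, 0, 0]}, {"delta_pos": [0, 0, -8], "angular": [0, 0, 0]}, {"delta_pos": [0, 0, -6], "angular": [0, 0, 0]}, {"delta_pos": [0, 0, -3], "angular": [0, 0, 0]}, {"delta_pos": [0, 0, -2], "angular": [0, 0, 0]}, {"delta_pos": [0, 0, 0], "angular": [0, 0, 0]}, {"delta_pos": [0, 0, 0], "angular": [0, 0, 0]}]}}

```text
time: 22.7
ee_pos: [0.5753, 0.2797, 0.0541]
orientation: [0.0, 0.985, 0.17, 0.0]
contact_force: [-1.0, 0.8, -7.6]
width: 0.0192
finger_force: 59.9
```

Emit:
{"method": "step_arm", "body": {"deltas": [{"delta_pos": [0, 0, -1], "angular": [0, 0, 0]}, {"delta_pos": [0, 0, -1], "angular": [0, 0, 0]}, {"delta_pos": [0, 0, -0.6], "angular": [0, 0, 0]}, {"delta_pos": [0, 0, 0], "angular": [0, 0, 0]}]}}

```text
time: 23.2
ee_pos: [0.5753, 0.2798, 0.0516]
orientation: [-0.0, 0.985, 0.17, 0.0]
contact_force: [-0.3, 0.2, -1.7]
width: 0.0195
finger_force: 60.5
```

Emit:
{"method": "step_arm", "body": {"deltas": [{"delta_pos": [0, 0, -0.5], "angular": [0, 0, 0]}, {"delta_pos": [0, 0, 0], "angular": [0, 0, 0]}]}}

```text
time: 23.45
ee_pos: [0.5752, 0.2799, 0.0515]
orientation: [-0.0, 0.985, 0.17, 0.0]
contact_force: [-5.4, 0.3, 4.7]
width: 0.0195
finger_force: 61.1
```

Emit:
{"method": "step_arm", "body": {"deltas": [{"delta_pos": [0, 0, 0], "angular": [0, 0, 0]}, {"delta_pos": [0, 0, 0], "angular": [0, 0, 0]}, {"delta_pos": [0, 0, 0], "angular": [0, 0, 0]}, {"delta_pos": [0, 0, 10], "angular": [0, 0, 0]}, {"delta_pos": [0, 0, 25], "angular": [0, 0, 0]}, {"delta_pos": [0, 0, 30], "angular": [0, 0, 0]}, {"delta_pos": [0, 0, 15], "angular": [0, 0, 0]}], "claw": 0.5}}

```text
time: 24.32
ee_pos: [0.5761, 0.2799, 0.1332]
orientation: [-0.0, 0.985, 0.17, 0.001]
contact_force: [-0.1, -0.8, -1.1]
width: 0.0426
finger_force: 0.0
```

Run:
```python
from h import *
s=bot.get_state(); print(s["ee_pos"],s["joint_positions"],s["time"])
```

```text
[0.57609638 0.27993596 0.1332084 ] [ 2.48626123e-01  2.26895117e-01  5.45974405e-02  1.39555146e+00
 -1.09428217e-04  3.04841897e+00] 24.325
```

Emit:
{"method": "step_arm", "body": {"deltas": [{"delta_pos": [0, -20, 0], "angular": [0, 0, 10]}, {"delta_pos": [0, -35, 0], "angular": [0, 0, 10.5]}, {"delta_pos": [0, -38, 0], "angular": [0, 0, 10.5]}, {"delta_pos": [0, -38, 0], "angular": [0, 0, 10.5]}, {"delta_pos": [0, -38, 0], "angular": [0, 0, 10.5]}, {"delta_pos": [0, -38, 0], "angular": [0, 0, 10.5]}, {"delta_pos": [0, -38, 0], "angular": [0, 0, 10.5]}, {"delta_pos": [0, -38, 0], "angular": [0, 0, 10.5]}, {"delta_pos": [0, -38, 0], "angular": [0, 0, 10.5]}, {"delta_pos": [0, -38, 0], "angular": [0, 0, 10.5]}]}}

```text
time: 25.58
ee_pos: [0.5749, -0.0806, 0.1306]
orientation: [0.0, 0.466, 0.885, 0.0]
contact_force: [0.5, -0.3, 0.3]
width: 0.0425
finger_force: 0.0
```

Emit:
{"method": "step_arm", "body": {"deltas": [{"delta_pos": [0, -25, 0], "angular": [0, 0, 10.5]}, {"delta_pos": [1, -15, 0], "angular": [0, 0, 10.5]}, {"delta_pos": [1, -6, 0], "angular": [0, 0, 0.6]}, {"delta_pos": [0, 0, -20], "angular": [0, 0, 0]}, {"delta_pos": [0, 0, -10], "angular": [0, 0, 0]}, {"delta_pos": [0, 0, 0], "angular": [0, 0, 0]}, {"delta_pos": [0, 0, 0], "angular": [0, 0, 0]}]}}

```text
time: 26.45
ee_pos: [0.5772, -0.125, 0.1008]
orientation: [0.0, 0.295, 0.955, 0.0]
contact_force: [-0.0, 0.0, 0.3]
width: 0.0427
finger_force: 0.0
```

Run:
```python
from h import *
import cv2
from scipy.spatial.transform import Rotation as R
im=bot.capture("scene"); cv2.imwrite("pics/s2.png",cv2.resize(im[60:290,140:400,::-1],None,fx=2.6,fy=2.6,interpolation=cv2.INTER_CUBIC))
s=bot.get_state();q=s["orientation"];y=R.from_quat(np.r_[q[1:],q[0]]).as_matrix()[:,1]; print(s["ee_pos"],np.degrees(np.arctan2(y[1],y[0])),s["joint_positions"][5])
```

```text
[ 0.57737799 -0.12512812  0.10108022] 55.68123929136004 0.1643257938522494
```

View pics/s2.png

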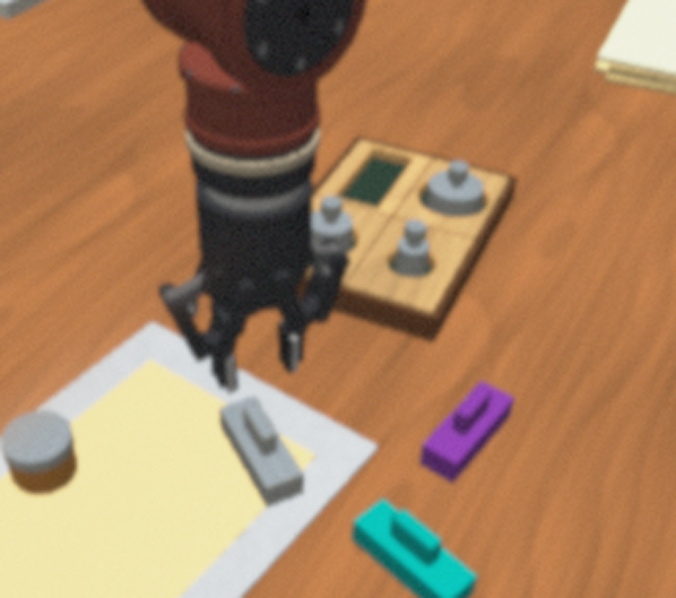

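The three round weights sit in their wells, and the open gripper is lined up across the bar's rib at about (260,420).

Emit:
{"method": "step_arm", "body": {"deltas": [{"delta_pos": [0.5, 0, -20], "angular": [0, 0, 0]}, {"delta_pos": [0, 0, -20], "angular": [0, 0, 0]}, {"delta_pos": [0, 0, -15], "angular": [0, 0, 0]}, {"delta_pos": [0, 0, -8], "angular": [0, 0, 0]}, {"delta_pos": [0, 0, -4], "angular": [0, 0, 0]}, {"delta_pos": [0, 0, 0], "angular": [0, 0, 0]}]}}

```text
time: 27.25
ee_pos: [0.5777, -0.1254, 0.0337]
orientation: [0.0, 0.295, 0.955, 0.0]
contact_force: [-0.0, -0.3, 0.6]
width: 0.0424
finger_force: 0.0
```

Emit:
{"method": "step_arm", "body": {"deltas": [{"delta_pos": [0, 0, 0], "angular": [0, 0, 0]}, {"delta_pos": [0, 0, 0], "angular": [0, 0, 0]}, {"delta_pos": [0, 0, 0], "angular": [0, 0, 0]}, {"delta_pos": [0, 0, 0], "angular": [0, 0, 0]}, {"delta_pos": [0, 0, 0], "angular": [0, 0, 0]}, {"delta_pos": [0, 0, 0], "angular": [0, 0, 0]}], "claw": 0}}

```text
time: 28.0
ee_pos: [0.5781, -0.1254, 0.0343]
orientation: [0.001, 0.295, 0.956, 0.0]
contact_force: [0.9, 1.3, 5.4]
width: 0.0126
finger_force: 60.2
```

Emit:
{"method": "step_arm", "body": {"deltas": [{"delta_pos": [0, 0, 10], "angular": [0, 0, 0]}, {"delta_pos": [0, 0, 30], "angular": [0, 0, 0]}, {"delta_pos": [0, 0, 35], "angular": [0, 0, 0]}, {"delta_pos": [0, 0, 20], "angular": [0, 0, 0]}, {"delta_pos": [0, 0, 0], "angular": [0, 0, 0]}]}}

```text
time: 28.62
ee_pos: [0.5782, -0.1257, 0.1296]
orientation: [0.001, 0.295, 0.955, -0.0]
contact_force: [0.2, 0.9, -8.5]
width: 0.0125
finger_force: 59.4
```

Emit:
{"method": "step_arm", "body": {"deltas": [{"delta_pos": [-5, 20, 0], "angular": [0, 0, 0]}, {"delta_pos": [-8, 35, 0], "angular": [0, 0, -5]}, {"delta_pos": [-10, 43, 0], "angular": [0, 0, -7]}, {"delta_pos": [-10, 43, 0], "angular": [0, 0, -7]}, {"delta_pos": [-10, 43, 0], "angular": [0, 0, -7]}, {"delta_pos": [-10, 43, 0], "angular": [0, 0, -7]}, {"delta_pos": [-10, 43, 0], "angular": [0, 0, -7]}, {"delta_pos": [-10, 43, 0], "angular": [0, 0, -7]}, {"delta_pos": [-10, 43, 0], "angular": [0, 0, -4.3]}, {"delta_pos": [-6, 22, 0], "angular": [0, 0, 0]}]}}

```text
time: 29.88
ee_pos: [0.4861, 0.255, 0.1266]
orientation: [-0.001, 0.679, 0.734, -0.001]
contact_force: [0.8, -0.9, -6.9]
width: 0.0127
finger_force: 59.4
```

Emit:
{"method": "step_arm", "body": {"deltas": [{"delta_pos": [-3, 14, 0], "angular": [0, 0, 0]}, {"delta_pos": [-1, 6, 0], "angular": [0, 0, 0]}, {"delta_pos": [0, 0, -15], "angular": [0, 0, 0]}, {"delta_pos": [0, 0, -10], "angular": [0, 0, 0]}, {"delta_pos": [0, 0, 0], "angular": [0, 0, 0]}, {"delta_pos": [0, 0, 0], "angular": [0, 0, 0]}]}}

```text
time: 30.62
ee_pos: [0.4848, 0.2723, 0.1037]
orientation: [0.0, 0.68, 0.733, 0.0]
contact_force: [-0.1, 0.0, -8.0]
width: 0.0129
finger_force: 59.3
```

Run:
```python
from h import *
import cv2
from scipy.spatial.transform import Rotation as R
im=bot.capture("scene"); cv2.imwrite("pics/s3.png",cv2.resize(im[60:210,220:360,::-1],None,fx=4,fy=4,interpolation=cv2.INTER_CUBIC))
s=bot.get_state();q=s["orientation"];y=R.from_quat(np.r_[q[1:],q[0]]).as_matrix()[:,1]; print(s["ee_pos"],np.degrees(np.arctan2(y[1],y[0])),s["joint_positions"][5])
```

```text
[0.48497736 0.27247859 0.10399551] 4.357895819853627 1.7715102198313584
```

View pics/s3.png

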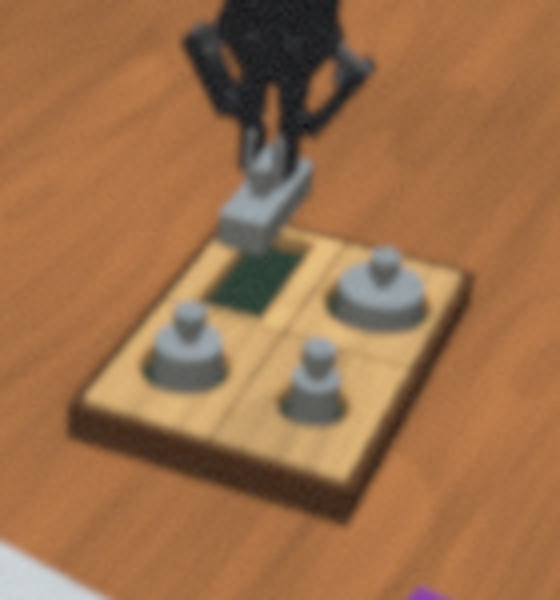

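The bar hangs level above its oblong recess at about (258,280), parallel to it. Lowering.

Emit:
{"method": "step_arm", "body": {"deltas": [{"delta_pos": [0, 0, -15], "angular": [0, 0, 0]}, {"delta_pos": [0, 0, -15], "angular": [0, 0, 0]}, {"delta_pos": [0, 0, -8], "angular": [0, 0, 0]}, {"delta_pos": [0, 0, -7], "angular": [0, 0, 0]}, {"delta_pos": [0, 0, -5], "angular": [0, 0, 0]}, {"delta_pos": [0, 0, -3], "angular": [0, 0, 0]}, {"delta_pos": [0, 0, -1], "angular": [0, 0, 0]}, {"delta_pos": [0, 0, 0], "angular": [0, 0, 0]}, {"delta_pos": [0, 0, 0], "angular": [0, 0, 0]}]}}

```text
time: 31.8
ee_pos: [0.4848, 0.2727, 0.0499]
orientation: [0.0, 0.68, 0.734, 0.0]
contact_force: [0.2, 0.0, -9.0]
width: 0.0127
finger_force: 59.3
```

Emit:
{"method": "step_arm", "body": {"deltas": [{"delta_pos": [0, 0, -1], "angular": [0, 0, 0]}, {"delta_pos": [0, 0, -1], "angular": [0, 0, 0]}, {"delta_pos": [0, 0, -0.8], "angular": [0, 0, 0]}, {"delta_pos": [0, 0, 0], "angular": [0, 0, 0]}]}}

```text
time: 32.3
ee_pos: [0.4848, 0.2727, 0.0474]
orientation: [0.0, 0.68, 0.734, 0.0]
contact_force: [-1.7, -1.4, -0.6]
width: 0.0127
finger_force: 60.3
```

Emit:
{"method": "step_arm", "body": {"deltas": [{"delta_pos": [0, 0, -0.4], "angular": [0, 0, 0]}, {"delta_pos": [0, 0, 0], "angular": [0, 0, 0]}]}}

```text
time: 32.55
ee_pos: [0.4849, 0.2727, 0.0473]
orientation: [0.0, 0.68, 0.734, 0.0]
contact_force: [-4.2, -2.1, 5.3]
width: 0.0126
finger_force: 61.2
```

Emit:
{"method": "step_arm", "body": {"deltas": [{"delta_pos": [0, 0, 0], "angular": [0, 0, 0]}, {"delta_pos": [0, 0, 0], "angular": [0, 0, 0]}, {"delta_pos": [0, 0, 0], "angular": [0, 0, 0]}, {"delta_pos": [0, 0, 10], "angular": [0, 0, 0]}, {"delta_pos": [0, 0, 25], "angular": [0, 0, 0]}, {"delta_pos": [0, 0, 30], "angular": [0, 0, 0]}, {"delta_pos": [0, 0, 30], "angular": [0, 0, 0]}], "claw": 0.4}}

```text
time: 33.42
ee_pos: [0.4847, 0.2727, 0.1431]
orientation: [0.0, 0.68, 0.734, 0.0]
contact_force: [1.4, 0.0, -0.4]
width: 0.0341
finger_force: 0.0
```

Emit:
{"method": "step_arm", "body": {"deltas": [{"delta_pos": [0, -30, 30], "angular": [0, 0, 0]}, {"delta_pos": [0, -50, 30], "angular": [0, 0, 0]}, {"delta_pos": [0, -50, 0], "angular": [0, 0, 0]}, {"delta_pos": [0, -50, 0], "angular": [0, 0, 0]}, {"delta_pos": [-10, -50, 0], "angular": [0, 0, 0]}, {"delta_pos": [0, -30, 0], "angular": [0, 0, 0]}, {"delta_pos": [0, 0, 0], "angular": [0, 0, 0]}, {"delta_pos": [0, 0, 0], "angular": [0, 0, 0]}]}}

```text
time: 34.42
ee_pos: [0.4747, 0.013, 0.2019]
orientation: [0.0, 0.68, 0.734, 0.0]
contact_force: [0.0, 0.5, 0.1]
width: 0.034
finger_force: 0.0
```

Run:
```python
from h import *
import cv2
a=bot.capture("top"); b=bot.capture("scene")
o=np.hstack([cv2.resize(a[150:250,90:222,::-1],(396,300)),cv2.resize(b[100:200,225:355,::-1],(390,300))]); f=np.hstack([cv2.resize(a[:,:,::-1],(396,297)),cv2.resize(b[:,:,::-1],(390,297))])
cv2.imwrite("pics/f.png",np.vstack([o,f])); s=bot.get_state(); print(s["ee_pos"],s["time"])
```

```text
[0.47470451 0.01349597 0.20170378] 34.525
```

View pics/f.png

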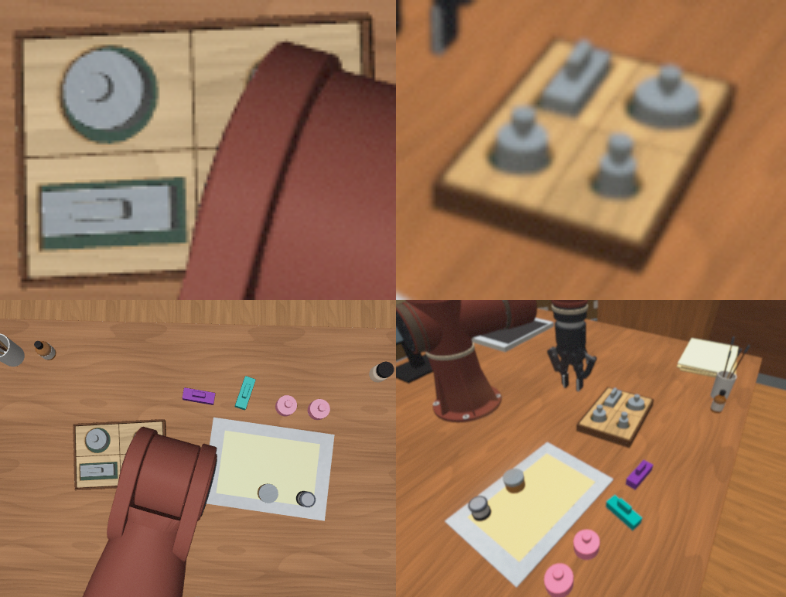

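All four weights are seated in their own recesses: in the scene crop, bar (575,75), large (668,100), medium (522,140) and small (615,165). The jar and loupe haven't moved, and the arm is clear.

```bash
python3 -c "
from cell import bot
print(bot.hand_in())"
```

```text
the job is handed in; nothing more can be done
None
```

All four weights are back in their own recesses, each lowered until it touched the floor before release; the magnifier, jar and look-alikes were left untouched, and I handed the job in at about 35 s.

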